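# Find the fullest tin in the travel case by its weight

## Task

Swing the red travel case's lid fully open until it rests on its stop. Then heft the three identical closed tins inside one at a time, from the robot's left to its right, lifting each clear of the case floor for a moment, to feel which one is heaviest. Finish with the lid still open, the other two tins standing in the case, and the heaviest one still in the gripper, held upright and still with its bottom at least 15 cm above the counter; do not knock any tin over or push the other toiletries about.

Things in the scene. Friction and masses are not known exactly. Their poses are not given: they have to be found in the camera images.
- case: Red plastic travel case fixed to the counter: open-topped box 128 (x) by 330 (y) by 78 mm high, walls and floor 4 mm. Origin: centre of its underside; own z up, own y along its long side (to the robot's left when its yaw is 0), own -x is the front with the lid's tab, the hinge is on the +x side. Its yaw is within 0.3 rad.
- case_lid (a joint): Angle of the red lid (6 mm thick, 128 by 330 mm, 0.15 kg): 0 closed, grows as the front edge swings up and away from the robot, 1.85 rad on its stop (leaning back past upright). The hinge is stiff: the lid stays at any angle it is left at; it takes about 1 to 2 N at the tab to move it. It starts closed or slightly ajar, at up to 0.3 rad.
- lid_tab (a point): Centre of the black pull tab before the middle of the lid's front edge, 153 mm from the hinge axis: a bar 26 mm long along the case's y, 16 mm thick, its centre 25 mm out from the lid's edge on a neck 14 mm wide. Fingers that point straight down and pinch its two ends (along the case's y) can keep pointing down: the tab pivots between them as the lid swings.
- lid_hinge (a point): Middle of the lid's hinge axis, on the case's far top rim, 78.5 mm above the counter; the axis runs along its own y, which is the case's y.
- tin_left: The left one, as the robot sees it, of three identical closed aluminium tins standing in a row along the case's y, about 100 mm apart: 56 mm in diameter, 66 mm high, on the case floor. Origin: centre of its underside, z up. Any one of the three holds a full solid block (0.34 to 0.41 kg in all), the others worn blocks (0.10 to 0.16 kg in all), out of sight, with a few mm of play.
- tin_mid: The middle one, as the robot sees it, of three identical closed aluminium tins standing in a row along the case's y, about 100 mm apart: 56 mm in diameter, 66 mm high, on the case floor. Origin: centre of its underside, z up. Any one of the three holds a full solid block (0.34 to 0.41 kg in all), the others worn blocks (0.10 to 0.16 kg in all), out of sight, with a few mm of play.
- tin_right: The right one, as the robot sees it, of three identical closed aluminium tins standing in a row along the case's y, about 100 mm apart: 56 mm in diameter, 66 mm high, on the case floor. Origin: centre of its underside, z up. Any one of the three holds a full solid block (0.34 to 0.41 kg in all), the others worn blocks (0.10 to 0.16 kg in all), out of sight, with a few mm of play.
- mug: Blue ceramic mug, 80 mm in diameter, 90 mm high, left of the case; bystander. Origin: centre of its underside.
- tube: Aluminium styptic tube, 30 mm in diameter, 96 mm high, standing on its white screw cap right of the case; bystander. Origin: centre of its underside.
- nail_file: Chrome nail file with a black handle, 140 mm long, 6 mm thick, lying right of the case; bystander. Origin: at mid-length on its underside.
- shaving_brush: Dark shaving brush, 44 mm in diameter, 102 mm high, standing at the front left corner of the case; bystander. Origin: centre of its underside.

How it is judged:
On the way, in this order (a step that is already met when the one before it is completed fails the run):
1. the lid is swung open onto its stop (joint above 1.78 rad) (value of joint case_lid above 1.78 rad), for 0.2 s.
2. the left tin is hefted: held by the fingers, at least 10 mm clear of the case floor and not touching the case, for 0.25 s (z of tin_left in the frame of case above 0.014 m and contact force between tin_left and case below 0.05 N and contact force between the fingers and tin_left above 0.3 N), for 0.25 s.
3. the middle tin is hefted: held by the fingers, at least 10 mm clear of the case floor and not touching the case, for 0.25 s (z of tin_mid in the frame of case above 0.014 m and contact force between tin_mid and case below 0.05 N and contact force between the fingers and tin_mid above 0.3 N), for 0.25 s.
4. the right tin is hefted: held by the fingers, at least 10 mm clear of the case floor and not touching the case, for 0.25 s (z of tin_right in the frame of case above 0.014 m and contact force between tin_right and case below 0.05 N and contact force between the fingers and tin_right above 0.3 N), for 0.25 s.
At the end, for the whole second after the job is handed in: The heaviest tin is in the fingers, still, within 0.4 rad of upright, its bottom over 140 mm above the counter, off the case; the other two stand untouched on the case floor (within 4 mm, 0.1 rad); the lid is open (over 1.7 rad) (value of joint case_lid above 1.7 rad and ((height (world z) of tin_left above 0.14 m and angle between tin_left's own z axis and vertical below 0.4 rad and contact force between the fingers and tin_left above 0.3 N and contact force between tin_left and case below 0.05 N and linear speed of tin_left below 0.03 m/s and contact force between tin_left_c0 and anything else above 1.9 N and z of each of tin_mid, tin_right in the frame of case below 0.008 m and angle between each of tin_mid, tin_right's own z axis and vertical below 0.1 rad and contact force between the fingers and tin_mid below 0.05 N and linear speed of each of tin_mid, tin_right below 0.02 m/s and x of tin_mid in the frame of case between -0.064 and 0.064 m and y of tin_mid in the frame of case between -0.165 and 0.165 m and contact force between the fingers and tin_right below 0.05 N and x of tin_right in the frame of case between -0.064 and 0.064 m and y of tin_right in the frame of case between -0.165 and 0.165 m) or (height (world z) of tin_mid above 0.14 m and angle between tin_mid's own z axis and vertical below 0.4 rad and contact force between the fingers and tin_mid above 0.3 N and contact force between tin_mid and case below 0.05 N and linear speed of tin_mid below 0.03 m/s and contact force between tin_mid_c0 and anything else above 1.9 N and z of each of tin_left, tin_right in the frame of case below 0.008 m and angle between each of tin_left, tin_right's own z axis and vertical below 0.1 rad and contact force between the fingers and tin_left below 0.05 N and linear speed of each of tin_left, tin_right below 0.02 m/s and x of tin_left in the frame of case between -0.064 and 0.064 m and y of tin_left in the frame of case between -0.165 and 0.165 m and contact force between the fingers and tin_right below 0.05 N and x of tin_right in the frame of case between -0.064 and 0.064 m and y of tin_right in the frame of case between -0.165 and 0.165 m) or (height (world z) of tin_right above 0.14 m and angle between tin_right's own z axis and vertical below 0.4 rad and contact force between the fingers and tin_right above 0.3 N and contact force between tin_right and case below 0.05 N and linear speed of tin_right below 0.03 m/s and contact force between tin_right_c0 and anything else above 1.9 N and z of each of tin_left, tin_mid in the frame of case below 0.008 m and angle between each of tin_left, tin_mid's own z axis and vertical below 0.1 rad and contact force between the fingers and tin_left below 0.05 N and linear speed of each of tin_left, tin_mid below 0.02 m/s and x of tin_left in the frame of case between -0.064 and 0.064 m and y of tin_left in the frame of case between -0.165 and 0.165 m and contact force between the fingers and tin_mid below 0.05 N and x of tin_mid in the frame of case between -0.064 and 0.064 m and y of tin_mid in the frame of case between -0.165 and 0.165 m))); the arm keeps its last pose, push and grip.
It fails at once if a tin is knocked over (tilted past 0.8 rad) (angle between any of tin_left, tin_mid, tin_right's own z axis and vertical above 0.8 rad).
It fails at once if one of the other toiletries is moved by more than 30 mm (distance of any of mug, tube, nail_file, shaving_brush from where it was at the start of the episode above 0.03 m).
It also fails if it takes over 72 s, if anything falls off the work surface, if the arm or the gripper's body presses on something with over 40 N, if the wrist force passes 120 N, or if a joint passes its speed limit or range.

## Robot

A 6-joint arm with a two-finger parallel gripper is mounted at the origin on the work surface. World frame = base frame: x ahead of the robot, y to its left, z up, the work surface at z = 0. Lengths are in m, angles in rad, forces in N, time in s.
With the tool pointing down it reaches from about 0.35 to 0.85 m from the base axis. Payload 8.1 kg.
Tool frame: the origin (TCP) lies at the very end of the fingers, on their centre line; the grasp point (between the pads) lies 19 mm behind it; z points along the fingers, y is the line along which they close (so a half turn about z gives the same grasp; the last joint's range is limited). The gripper opens to 93 mm and grips with 3 to 60 N. Pads are 15 mm wide; open, the fingers measure 128 mm over their backs; the gripper's body (75 mm by 188 mm) begins 65 mm behind the grasp point.
Start: joints at [1.058, 0.13, 1.488, -0, 1.523, -0.085], TCP at [0.249, 0.546, 0.219] pointing down, gripper open.
Joint ranges: [-2.96, 2.96], [-0.89, 2.26], [0.02, 2.5], [-1.34, 4.48], [0, 2.73], [-2.66, 2.66]. Speed limits (rad/s): [2.39, 2.39, 2.79, 3.14, 3.14, 3.14].

## Interface

Orientations are given as a rotation vector (axis times angle).
In Python, from plant import read_state, eyes, workorder gives the robot as it stands. The module is installed in compiled form; this text tells all that it offers.
- The arm moves only by the tool play_rows, never from a script. Its argument "targets" is one flat list of numbers, 4 for each row, row after row: the shift along the tool's x, y, z in cm, then the turn about the tool's z in degrees. In form: [dx, dy, dz, roll, dx, dy, dz, roll, ...]. A call has 1 to 8 rows; each row is the pose to reach, as a shift and turn from the pose commanded when the call began, along the tool's axes at that moment; what a row does not reach only later rows make up. A row lasts 1/12 s, in which the tool goes at most 41.7 mm and 7.16 degrees, less where a joint would pass 70% of its speed; a pose out of reach is approached as far as the arm can. A call with a gripper value outside its range is refused whole. "grip" is the finger opening in cm, from 0 to 9.3, set as the call begins (left out, the last holds). The fingers move at their own pace and stop on an object; "grip_force" is the grip in N (left out, the last holds). Time passes only in rows, so rows that repeat a pose let the fingers close. It gives the time, the measured TCP pose, the force, the opening and the grip force at its end, in the units of the state.
- read_state(): the state, without advancing time (a new reading comes with each control period).
- eyes.read_camera(name): name is "side" or "top" or "wrist"; returns a dict with "image" (400x640x3 uint8, red, green, blue), "vfov" (degrees; the focal length in pixels is half the picture's height over the tangent of half this angle, whatever the lens; pixels are square), "cx", "cy" (the principal point, pixels), "cam_to_world" (4x4, takes a point from camera to world coordinates); the wrist camera has in their place "T_tool_cam" (4x4, takes a point from camera to tool coordinates, whose origin is the TCP and whose axes are the flange's). Camera axes: x right, y up, looking along -z (the intrinsics and any distortion apply to the point x, -y, -z); pixel columns grow to the right and rows downward; lengths in m; the calibration is good to about 2 mm. A picture is of the moment at which its call begins: read the wrist's pose just before it. There is no depth.
- workorder.close_job(): hands the job in; it is judged then, once.
The state is a dict: "t": time; "q": joint angles; "dq": joint speeds; "joint_torque": joint torques, N m; "tool_pos": TCP position; "orientation": TCP orientation; "force": force on the tool from outside, world axes, zero at the start; "wrist_torque": the same for the moment, N m; "opening": finger opening in m; "gripper_force": force on a finger pad.
Only numpy, scipy, OpenCV 4.12 (cv2) and the standard library are available. Lean on these libraries where they do the work, as an engineer would, in place of code of your own. Each camera call takes 0.05 s, during which the arm holds its last target. There are 200 camera calls.

## Working session

There is one attempt and no reset: what is moved stays moved. The work goes in short steps, Python scripts to look and compute and a tool call to move; the robot and the scene stay as the last step left them, time stands still between calls to the robot, and variables do not carry over. Pictures are saved under pics/ and viewed, at most 10 in all, crops included, and the job is handed in when it is done.

Besides the shell and the picture viewer there is one more tool, called by a JSON object that holds its "api" and its "payload", one argument or row to a line. play_rows: Moves the arm, as the interface text tells. Its arguments: {"type":"object","properties":{"targets":{"type":"array"},"grip":{"type":"number"},"grip_force":{"type":"number"}},"required":["targets"]}

```bash
mkdir -p pics
cat > h.py <<'E'
import numpy as np,cv2
from scipy.spatial.transform import Rotation as R
from plant import read_state,eyes,workorder
def cam(n,save=None):
    s=read_state();c=eyes.read_camera(n)
    if 'T_tool_cam' in c:
        T=np.eye(4);T[:3,:3]=R.from_rotvec(s['orientation']).as_matrix();T[:3,3]=s['tool_pos'];c['cam_to_world']=T@c['T_tool_cam']
    if save: cv2.imwrite('pics/'+save,c['image'][:,:,::-1])
    return c
def f(c): return 200/np.tan(np.radians(c['vfov'])/2)
def ray(c,u,v,z):
    d=c['cam_to_world'][:3,:3]@np.array([(u-c['cx'])/f(c),-(v-c['cy'])/f(c),-1]);o=c['cam_to_world'][:3,3]
    return o+d*(z-o[2])/d[2]
def proj(c,p):
    q=np.linalg.inv(c['cam_to_world'])@np.append(p,1);return c['cx']+f(c)*q[0]/-q[2],c['cy']-f(c)*q[1]/-q[2]
E
python3 - <<'E'
from h import *
import pickle
for n in('top','side'):
    c=cam(n,n+'0.png');pickle.dump(c,open(n+'0.pkl','wb'));print({k:v for k,v in c.items() if k!='image'})
s=read_state();print(s['orientation'],R.from_rotvec(s['orientation']).as_matrix().round(3),s['tool_pos'],s['force'],s['opening'])
E
```

```text
{'vfov': 44.50059833191519, 'cx': 312.89047680091187, 'cy': 193.7919861026125, 'cam_to_world': array([[ 0.00946683,  0.99045576, -0.13750552,  0.41720501],
       [-0.99994301,  0.00869799, -0.0061911 , -0.00240084],
       [-0.00493599,  0.13755629,  0.99048165,  1.12117717],
       [ 0.        ,  0.        ,  0.        ,  1.        ]])}
{'vfov': 46.94512116122625, 'cx': 314.0067677136406, 'cy': 197.12514240511544, 'cam_to_world': array([[ 0.8288685 ,  0.35645502, -0.43118073,  0.152908  ],
       [-0.55932595,  0.54380822, -0.62564135, -0.55251929],
       [ 0.01146663,  0.75974498,  0.65012005,  0.66563075],
       [ 0.        ,  0.        ,  0.        ,  1.        ]])}
[-6.66813965e-01 -3.06949208e+00  2.53217433e-03] [[-0.91   0.415 -0.001]
 [ 0.415  0.91  -0.001]
 [ 0.    -0.002 -1.   ]] [0.24864159 0.5454897  0.21767169] [-0.08393181 -0.28385985 -0.04655082] 0.09299035661039677
```

View pics/top0.png

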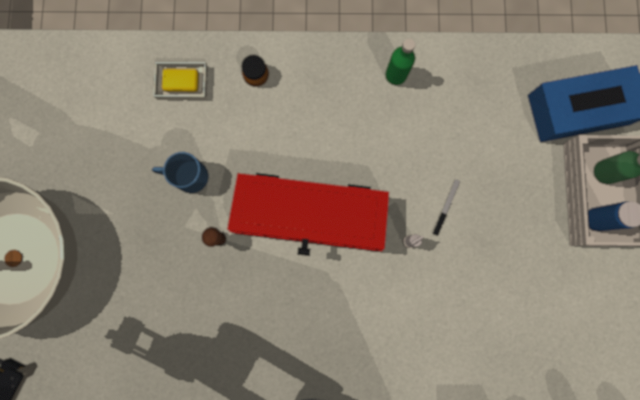

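View pics/side0.png

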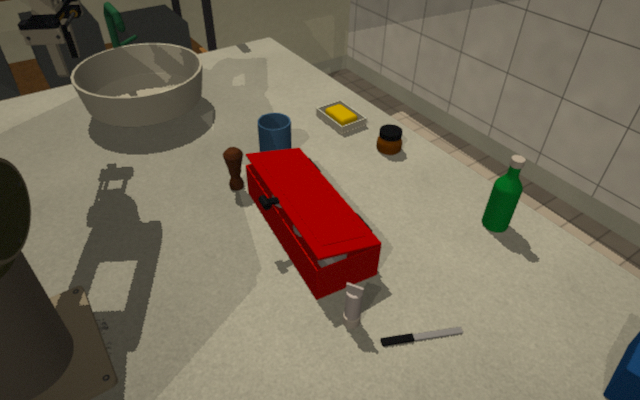

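The top view shows the lid's corners at about (239,174), (389,190), (385,250) and (229,235), with the tab at (304,248). In the side view the tab is at (269,202) and the lid is slightly ajar.

```bash
cat > m.py <<'E'
from h import *
import pickle
from scipy.optimize import least_squares
t=pickle.load(open('top0.pkl','rb'));s=pickle.load(open('side0.pkl','rb'))
for c,n in((t,'t'),(s,'s')):
    hsv=cv2.cvtColor(c['image'],cv2.COLOR_RGB2HSV)
    r=c['image'].astype(int)
    m=((r[...,0]>60)&(r[...,0]>3*r[...,1])&(r[...,0]>3*r[...,2])).astype(np.uint8)
    k=cv2.findContours(m,0,2)[0];k=max(k,key=cv2.contourArea);print(n,cv2.approxPolyDP(k,4,True)[:,0].tolist())
def pts(p):
    x,y,yaw,a=p;H=np.array([x,y,.0785]);cy,sy=np.cos(yaw),np.sin(yaw)
    X=np.array([cy,sy,0]);Y=np.array([-sy,cy,0]);Z=np.array([0,0,1.])
    L=-X*np.cos(a)+Z*np.sin(a);N=X*np.sin(a)+Z*np.cos(a)
    B=lambda u,v,w:H+L*u+Y*v+N*w
    return dict(tab=B(.153,0,.003),BL=B(0,.165,.006),BR=B(0,-.165,.006),FL=B(.128,.165,.006),FR=B(.128,-.165,.006),CB=H-.0785*Z-.128*X-.165*Y,CBR=H-.0785*Z-.165*Y)
obs=[(t,'tab',304,248),(s,'tab',269,202),(t,'BL',238,174),(t,'BR',389,190),(t,'FL',228,234),(t,'FR',385,250),(s,'BR',379,240),(s,'FR',317,254),(s,'BL',299,149),(s,'FL',247,157),(s,'CB',319,298),(s,'CBR',377,274)]
fun=lambda p:np.concatenate([np.array(proj(c,pts(p)[k]))-(u,v) for c,k,u,v in obs])
r=least_squares(fun,[.53,0,0,.15],loss='soft_l1',f_scale=2);print(r.x.round(4));print(fun(r.x).reshape(-1,2).round(1).tolist())
P=pts(r.x);print({k:v.round(3).tolist() for k,v in P.items()})
st=read_state();Rm=R.from_rotvec(st['orientation']).as_matrix()
print('brush',ray(t,208,237,.09),'tube',ray(t,413,240,.09),'mug',ray(t,185,160,.09))
print('tab delta tool cm',(Rm.T@(P['tab']-st['tool_pos'])*100).round(1), 'toolyaw of y',np.degrees(np.arctan2(Rm[1,1],Rm[0,1])),'case y',np.degrees(r.x[2])+90)
E
python3 m.py
```

```text
t [[238, 175], [230, 230], [383, 248], [387, 193]]
s [[246, 154], [251, 162], [246, 166], [249, 193], [316, 298], [344, 287], [346, 281], [376, 273], [380, 242], [299, 148]]
[ 0.5877  0.005  -0.1064  0.1773]
[[0.1, 3.1], [-4.3, 0.4], [-1.4, -1.6], [0.2, -0.2], [-1.4, -4.2], [0.0, -1.7], [3.8, 2.1], [2.6, 4.3], [-0.5, -2.4], [-2.5, -3.9], [-2.1, 1.7], [0.4, -0.2]]
{'tab': [0.438, 0.021, 0.108], 'BL': [0.606, 0.169, 0.084], 'BR': [0.571, -0.159, 0.084], 'FL': [0.481, 0.182, 0.107], 'FR': [0.446, -0.146, 0.107], 'CB': [0.443, -0.145, 0.0], 'CBR': [0.57, -0.159, 0.0]}
brush [0.46655362 0.22407174 0.09      ] tube [ 0.46424614 -0.20709946  0.09      ] mug [0.63139482 0.28009473 0.09      ]
tab delta tool cm [-39.  -39.8  11. ] toolyaw of y 65.48710511008319 case y 83.9014780645162
```

{"api": "play_rows", "payload": {
  "targets": [-3,-3,0,-3,-6,-6,0,-6,-9,-9,0,-9,-12,-12,0,-12,-15,-15,0,-15,-18,-18,0,-18,-20,-20,0,-18.4,-20,-20,0,-18.4],
  "grip": 6.0
}}

```text
t: 0.77
tool_pos: [0.3495, 0.2763, 0.2183]
orientation: [0.173, 3.136, -0.003]
force: [-0.5, 0.1, 0.6]
opening: 0.0602
gripper_force: 0.0
```

Run:
```python
from h import *
s=read_state();Rm=R.from_rotvec(s['orientation']).as_matrix();print(s['t'],s['tool_pos'],s['opening'],Rm.round(3))
print((Rm.T@(np.array([.438,.021,.108])-s['tool_pos'])*100).round(1))
c=cam('wrist');print(c['T_tool_cam'].round(3),c['vfov'],c['cx'],c['cy'])
```

```text
0.7667 [0.3495135  0.27626609 0.21832121] 0.060227952236681086 [[-0.994  0.11   0.001]
 [ 0.11   0.994 -0.002]
 [-0.001 -0.002 -1.   ]]
[-11.6 -24.4  11.1]
[[-0.     0.963  0.27   0.075]
 [ 1.     0.    -0.     0.   ]
 [-0.     0.27  -0.963 -0.167]
 [ 0.     0.     0.     1.   ]] 62.551073509308054 322.48089659356765 202.78006224385032
```

{"api": "play_rows", "payload": {
  "targets": [-1.5,-4,0,0,-3,-8,0,0,-4.5,-12,0,0,-6,-16,0,0,-7.5,-20,0,0,-8.6,-24,0,0,-8.6,-24.4,0,0,-8.6,-24.4,0,0]
}}

```text
t: 1.48
tool_pos: [0.4077, 0.0277, 0.2184]
orientation: [-0.174, -3.136, 0.0]
force: [-0.9, 0.9, 0.7]
opening: 0.0603
gripper_force: 0.0
```

Run:
```python
from h import *
import pickle
c=cam('wrist','w0.png');pickle.dump(c,open('w0.pkl','wb'))
print(read_state()['tool_pos'],proj(c,[.438,.021,.108]))
```

```text
[0.40748341 0.02924278 0.21840503] (np.float64(318.5461087387074), np.float64(233.2750469390477))
```

View pics/w0.png

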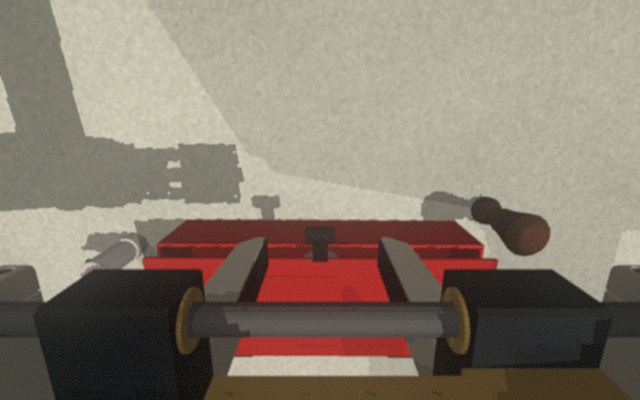

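The tab is seen at (320,233), against a prediction of (318.5,233). The lid's front corners are at (144,259) and (497,260), and the brush is at about (510,225). I'll refine the fit with these.

```bash
cat >> m.py <<'E'
w=pickle.load(open('w0.pkl','rb'))
print('---');print({k:np.round(proj(w,v),0).tolist() for k,v in P.items()})
obs=[o for o in obs if o[1] in('tab','BR','BL','CB','CBR')]+[(w,'tab',320,234)]*3+[(w,'FL',497,259.5),(w,'FR',144,259)]*3
r=least_squares(fun,r.x,loss='soft_l1',f_scale=2);print(r.x.round(4));print(fun(r.x).reshape(-1,2).round(1).tolist())
P=pts(r.x);st=read_state();Rm=R.from_rotvec(st['orientation']).as_matrix()
print(P['tab'],'delta cm',(Rm.T@(P['tab']-st['tool_pos'])*100).round(2))
H=np.array([r.x[0],r.x[1],.0785]);
for a in np.linspace(r.x[3],1.95,9):
    q=pts([*r.x[:3],a])['tab']-P['tab'];print(round(a,3),(Rm.T@q*100).round(2))
E
python3 m.py|sed -n '/---/,$p'
```

```text
---
{'tab': [319.0, 234.0], 'BL': [471.0, 355.0], 'BR': [169.0, 357.0], 'FL': [498.0, 258.0], 'FR': [140.0, 260.0], 'CB': [186.0, 220.0], 'CBR': [197.0, 311.0]}
[ 0.5904  0.0054 -0.1119  0.1493]
[[-0.5, 2.2], [-3.6, 1.3], [-1.5, -3.2], [-0.1, -1.0], [4.3, 1.5], [0.7, -2.9], [-1.6, 0.8], [0.9, -0.8], [0.3, 0.2], [0.3, 0.2], [0.3, 0.2], [0.0, -0.2], [-0.4, 0.1], [0.0, -0.2], [-0.4, 0.1], [0.0, -0.2], [-0.4, 0.1]]
[0.44048455 0.02228753 0.10422687] delta cm [-3.36 -0.34 11.42]
0.149 [0. 0. 0.]
0.374 [-0.95 -0.   -3.3 ]
0.599 [-2.62 -0.   -6.31]
0.825 [-4.91 -0.01 -8.87]
1.05 [-7.720e+00 -1.000e-02 -1.085e+01]
1.275 [-10.9   -0.02 -12.16]
1.5 [-14.29  -0.03 -12.72]
1.725 [-17.72  -0.04 -12.51]
1.95 [-21.02  -0.04 -11.54]
```

{"api": "play_rows", "payload": {
  "targets": [-2,-0.3,3,0,-3.4,-0.3,6,0,-3.4,-0.3,9,0,-3.4,-0.3,11.5,0,-3.4,-0.3,12.9,0,-3.4,-0.3,12.9,0]
}}

```text
t: 2.03
tool_pos: [0.4377, 0.0253, 0.0855]
orientation: [-0.163, -3.13, -0.001]
force: [-0.2, 0.2, -0.1]
opening: 0.06
gripper_force: 0.0
```

{"api": "play_rows", "payload": {
  "targets": [0,0,0,0,0,0,0,0,0,0,0,0,0,0,0,0,0,0,0,0],
  "grip": 0,
  "grip_force": 15
}}

```text
t: 2.45
tool_pos: [0.4418, 0.0227, 0.0909]
orientation: [0.167, 3.135, 0.0]
force: [0.2, 0.0, 0.7]
opening: 0.0312
gripper_force: 0.0
```

{"api": "play_rows", "payload": {
  "targets": [0,0,0,0,0,0,0,0,0,0,0,0]
}}

```text
t: 2.7
tool_pos: [0.4414, 0.0216, 0.0902]
orientation: [0.168, 3.136, -0.003]
force: [0.1, -5.5, -0.1]
opening: 0.0259
gripper_force: 15.0
```

{"api": "play_rows", "payload": {
  "targets": [-0.4,-0.1,-1.6,0,-0.95,-0.1,-3.3,0,-1.75,-0.1,-4.9,0,-2.6,-0.1,-6.3,0,-3.7,-0.1,-7.65,0,-4.9,-0.1,-8.9,0,-6.3,-0.1,-9.9,0,-7.7,-0.1,-10.85,0]
}}

```text
t: 3.37
tool_pos: [0.5176, 0.0127, 0.1982]
orientation: [-0.169, -3.136, 0.001]
force: [2.7, -5.2, -10.0]
opening: 0.0257
gripper_force: 15.0
```

{"api": "play_rows", "payload": {
  "targets": [-1.6,-0.1,-0.5,0,-3.2,-0.1,-0.95,0,-4.9,-0.1,-1.3,0,-6.6,-0.1,-1.5,0,-8.3,-0.1,-1.45,0,-10.0,-0.1,-1.3,0,-11,-0.1,-1.0,0,-11.6,-0.1,-0.9,0]
}}

```text
t: 4.03
tool_pos: [0.634, -0.0008, 0.2078]
orientation: [0.169, 3.136, -0.001]
force: [-1.1, -2.4, 1.2]
opening: 0.0259
gripper_force: 15.0
```

{"api": "play_rows", "payload": {
  "targets": [-0.4,0,0.1,0,-0.8,0,0.25,0,-1.2,0,0.4,0,-1.2,0,0.4,0]
}}

```text
t: 4.37
tool_pos: [0.6432, -0.0018, 0.2044]
orientation: [-0.168, -3.134, 0.001]
force: [-11.1, -3.1, 12.2]
opening: 0.0255
gripper_force: 15.0
```

{"api": "play_rows", "payload": {
  "targets": [0,0,0,0,0,0,0,0,0,0,0,0,0,0,-1,0,0,0,-3,0,0,0,-6,0,3,0,-7,0,6,0,-7,0],
  "grip": 6.5
}}

```text
t: 5.03
tool_pos: [0.5865, 0.0051, 0.2771]
orientation: [0.167, 3.132, 0.0]
force: [-0.3, 0.7, 0.5]
opening: 0.0645
gripper_force: 0.0
```

{"api": "play_rows", "payload": {
  "targets": [4,0,0,0,8,0,0,0,12,0,0,0,12,0,0,0]
}}

```text
t: 5.37
tool_pos: [0.4593, 0.0191, 0.2728]
orientation: [-0.166, -3.135, -0.001]
force: [-0.0, -0.2, -0.4]
opening: 0.065
gripper_force: 0.0
```

Run:
```python
from h import *
import pickle
s=read_state();print(s['tool_pos'],s['force'])
for n in('top','wrist','side'):
    c=cam(n,n+'1.png');pickle.dump(c,open(n+'1.pkl','wb'))
H=np.array([.5904,.0054]);X=np.array([np.cos(.1119),-np.sin(.1119)]);Y=np.array([np.sin(.1119),np.cos(.1119)])
for n in('top','wrist'):
    c=pickle.load(open(n+'1.pkl','rb'))
    print(n,[np.round(proj(c,[*(H-.064*X+Y*k),.07])).tolist() for k in(.1,0,-.1)])
a=cv2.imread('pics/top1.png')[120:300,180:440];b=cv2.imread('pics/side1.png')[100:320,180:440]
cv2.imwrite('pics/tc.png',np.vstack([cv2.resize(a,None,fx=2,fy=2)[:300],cv2.resize(b,(520,300))]))
```

```text
[0.45931711 0.01906592 0.27275377] [-0.01017911 -0.24193934 -0.36217212]
top [[263.0, 205.0], [309.0, 210.0], [355.0, 216.0]]
wrist [[406.0, 232.0], [323.0, 231.0], [239.0, 231.0]]
```

View pics/tc.png

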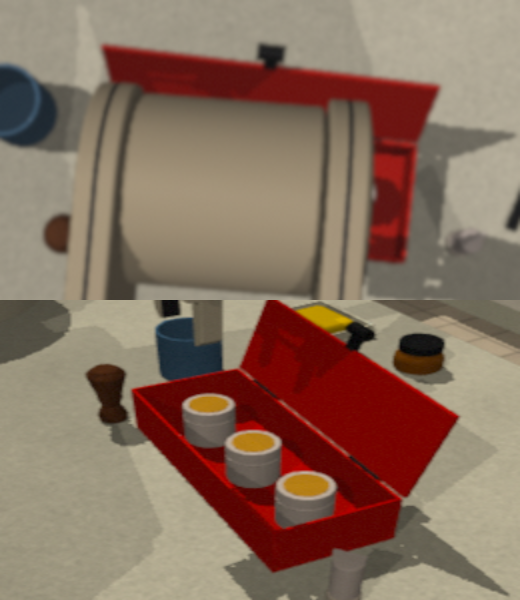

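View pics/wrist1.png

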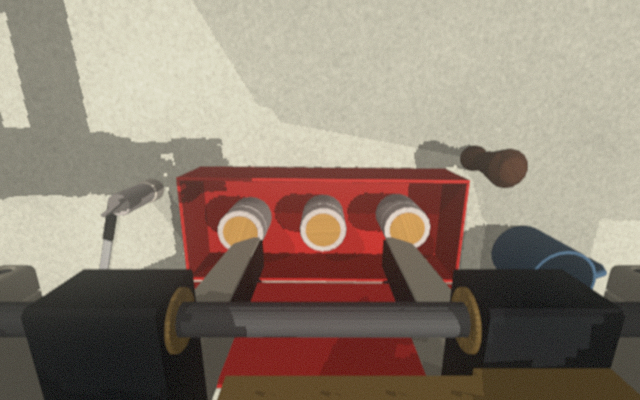

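The lid is open on its stop. In the wrist view the tin tops are at about (406,228) left, (323,230) middle and (241,229) right, close to the predictions.

Run:
```python
from h import *
import pickle
c=pickle.load(open('wrist1.pkl','rb'));r=c['image'].astype(int)
m=((r[...,0]>120)&(r[...,1]>.5*r[...,0])&(r[...,2]<.55*r[...,0])).astype(np.uint8);m[300:]=0
s=read_state();Rm=R.from_rotvec(s['orientation']).as_matrix()
for k in cv2.findContours(m,0,2)[0]:
    if cv2.contourArea(k)<100: continue
    (u,v),rad=cv2.minEnclosingCircle(k);x,y,w,h=cv2.boundingRect(k)
    p=ray(c,u,v,.07);print((round(u),round(v)),rad,(x,y,w,h),p.round(4),(Rm.T@(p-s['tool_pos'])*100).round(2))
print('yaw',Rm[:,1].round(3))
```

```text
(240, 232) 16.689403533935547 (223, 217, 34, 28) [ 0.5177 -0.0867  0.07  ] [-6.19 -9.88 20.45]
(323, 229) 16.776294708251953 (306, 214, 34, 32) [0.5243 0.0125 0.07  ] [-5.8   0.06 20.46]
(407, 229) 17.088531494140625 (390, 213, 34, 31) [0.5344 0.113  0.07  ] [-5.73 10.15 20.46]
yaw [0.106 0.994 0.   ]
```

{"api": "play_rows", "payload": {
  "targets": [-1.5,3,0,0,-3,6,0,0,-4.5,9,2,0,-5.8,10.1,5,0,-5.8,10.1,9,0,-5.8,10.1,12,0,-5.8,10.1,14,0,-5.8,10.1,14,0],
  "grip": 8.0
}}

```text
t: 6.18
tool_pos: [0.5317, 0.1121, 0.1269]
orientation: [-0.167, -3.128, 0.002]
force: [-0.8, 0.3, -0.6]
opening: 0.0798
gripper_force: 0.0
```

```bash
cat > chk.py <<'E'
from h import *
import sys
s=read_state();Rm=R.from_rotvec(s['orientation']).as_matrix()
print(s['t'],s['tool_pos'],s['force'],s['opening'],s['gripper_force'],s['joint_torque'],s['wrist_torque'])
for n,p in dict(L=[.5344,.113],M=[.5243,.0125],R=[.515,-.0867]).items(): print(n,(Rm.T@(np.array([*p,.024])-s['tool_pos'])*100).round(2))
if len(sys.argv)>1: cam('wrist',sys.argv[1])
E
python3 chk.py wl.png
```

```text
6.1833 [0.53173927 0.11205454 0.12694334] [-0.80856402  0.31433421 -0.64374188] 0.07984703927424465 0.0 [ 1.05601454e-01 -5.23328590e+01 -5.01376748e+01  1.56241452e-02
 -1.18365861e+00  1.38763095e-03] [ 0.011189   -0.00241463  0.04013392]
L [-0.35  0.14 10.29]
M [-0.41 -9.96 10.31]
R [ -0.54 -19.92  10.33]
```

View pics/wl.png

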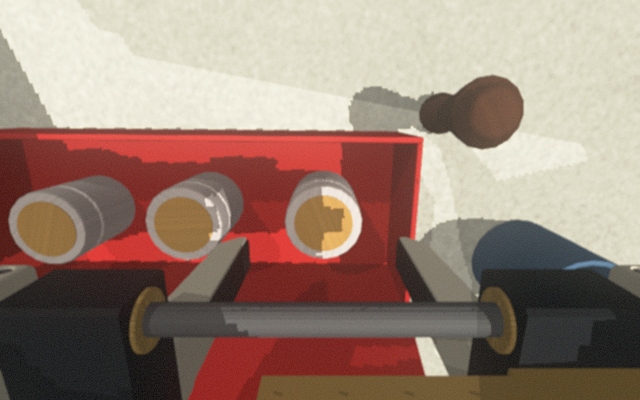

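The left tin is at (323,222), centred between the fingers and clear of the wall. I'll descend.

{"api": "play_rows", "payload": {
  "targets": [0,0,3,0,0,0,6,0,0,0,8.5,0,0,0,10,0,0,0,10.2,0,0,0,10.2,0]
}}

```text
t: 6.73
tool_pos: [0.5352, 0.1122, 0.0321]
orientation: [0.168, 3.137, 0.0]
force: [-0.5, 0.0, 0.4]
opening: 0.0799
gripper_force: 0.0
```

{"api": "play_rows", "payload": {
  "targets": [0,0,0,0,0,0,0,0,0,0,0,0,0,0,0,0,0,0,0,0,0,0,0,0],
  "grip": 4.5,
  "grip_force": 20
}}

```text
t: 7.23
tool_pos: [0.535, 0.1121, 0.0324]
orientation: [0.167, 3.135, 0.0]
force: [-0.2, -0.5, 6.8]
opening: 0.0553
gripper_force: 20.0
```

{"api": "play_rows", "payload": {
  "targets": [0,0,-1,0,0,0,-2,0,0,0,-3,0,0,0,-3,0,0,0,-3,0,0,0,-3,0,0,0,-3,0,0,0,-3,0]
}}

```text
t: 7.9
tool_pos: [0.5334, 0.1122, 0.0604]
orientation: [-0.167, -3.136, 0.0]
force: [0.4, -0.7, -3.7]
opening: 0.0551
gripper_force: 20.0
```

{"api": "play_rows", "payload": {
  "targets": [0,0,0,0,0,0,0,0,0,0,0,0,0,0,0,0]
}}

```text
t: 8.23
tool_pos: [0.5339, 0.1122, 0.061]
orientation: [-0.167, -3.137, 0.0]
force: [0.5, -0.0, -3.9]
opening: 0.0552
gripper_force: 20.0
```

```bash
python3 chk.py
```

```text
8.2333 [0.53392524 0.11221018 0.06101624] [ 5.33955328e-01 -9.60094588e-05 -3.92702418e+00] 0.055163267136334654 19.986481389496475 [ 1.35095346e-03 -5.28328443e+01 -4.64885116e+01  2.49339333e-03
  8.91223876e-02 -5.70241650e-05] [0.03098948 0.02193808 0.00347457]
L [-0.04  0.08  3.7 ]
M [ -0.11 -10.02   3.7 ]
R [ -0.24 -19.98   3.7 ]
```

The left tin reads about 3.9 N, which fits the heavy one. The others still have to be hefted, so I'll set it back.

{"api": "play_rows", "payload": {
  "targets": [0,0,1,0,0,0,2,0,0,0,2.6,0,0,0,2.9,0,0,0,2.9,0,0,0,2.9,0]
}}

```text
t: 8.73
tool_pos: [0.5336, 0.1122, 0.0314]
orientation: [-0.167, -3.136, 0.0]
force: [-0.4, 0.1, -3.7]
opening: 0.0553
gripper_force: 20.0
```

{"api": "play_rows", "payload": {
  "targets": [0,0,0,0,0,0,0,0,0,0,0,0,0,0,0,0,0,0,-3,0,0,0,-6,0,0,0,-8,0],
  "grip": 7.8
}}

```text
t: 9.32
tool_pos: [0.5349, 0.1123, 0.1148]
orientation: [0.167, 3.135, 0.001]
force: [-0.4, -0.2, -0.1]
opening: 0.0781
gripper_force: 0.0
```

{"api": "play_rows", "payload": {
  "targets": [0,-2.5,-1.5,0,-0.1,-6,-1.5,0,-0.1,-9,-1.5,0,-0.1,-10.05,-1.5,0,-0.1,-10.05,-1.5,0,-0.1,-10.05,-1.5,0]
}}

```text
t: 9.82
tool_pos: [0.5244, 0.0122, 0.1272]
orientation: [0.17, 3.137, 0.001]
force: [0.4, -0.7, -0.2]
opening: 0.078
gripper_force: 0.0
```

```bash
python3 chk.py wm.png
```

```text
9.8167 [0.52436919 0.012172   0.12718315] [ 0.40360571 -0.67134971 -0.23823964] 0.07799253813259018 0.0 [ -1.34857357 -46.73096895 -47.02718139  -0.23457703   0.084888
  -0.1917374 ] [0.10388404 0.05692123 0.00621869]
L [ 0.1  10.13 10.32]
M [1.000e-02 3.000e-02 1.032e+01]
R [-0.14 -9.94 10.31]
```

View pics/wm.png

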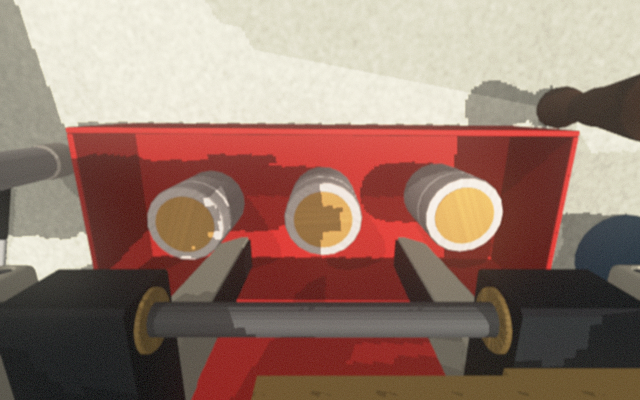

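All three tins are upright. The middle one is at (323,219), centred between the fingers, and the left one is back in place at (463,214).

{"api": "play_rows", "payload": {
  "targets": [0,0,3,0,0,0,6,0,0,0,8.5,0,0,0,9.6,0,0,0,9.6,0,0,0,9.6,0]
}}

```text
t: 10.37
tool_pos: [0.5241, 0.0131, 0.0312]
orientation: [-0.166, -3.136, -0.0]
force: [0.4, 0.1, 1.1]
opening: 0.0783
gripper_force: 0.0
```

{"api": "play_rows", "payload": {
  "targets": [0,0,0,0,0,0,0,0,0,0,0,0,0,0,0,0,0,0,0,0,0,0,0,0],
  "grip": 4.5
}}

```text
t: 10.87
tool_pos: [0.5253, 0.0122, 0.0324]
orientation: [0.168, 3.135, 0.0]
force: [-1.0, 1.9, 5.7]
opening: 0.0553
gripper_force: 20.0
```

{"api": "play_rows", "payload": {
  "targets": [0,0,-1,0,0,0,-2,0,0,0,-3,0,0,0,-3,0,0,0,-3,0,0,0,-3,0,0,0,-3,0,0,0,-3,0]
}}

```text
t: 11.53
tool_pos: [0.5237, 0.0122, 0.0605]
orientation: [-0.167, -3.136, -0.0]
force: [0.4, 0.5, -1.3]
opening: 0.055
gripper_force: 20.0
```

{"api": "play_rows", "payload": {
  "targets": [0,0,0,0,0,0,0,0,0,0,0,0,0,0,0,0]
}}

```text
t: 11.87
tool_pos: [0.5242, 0.0122, 0.061]
orientation: [-0.167, -3.137, -0.0]
force: [-0.6, 0.0, -2.0]
opening: 0.0552
gripper_force: 20.0
```

{"api": "play_rows", "payload": {
  "targets": [0,0,1,0,0,0,2,0,0,0,2.6,0,0,0,2.9,0,0,0,2.9,0,0,0,2.9,0]
}}

```text
t: 12.37
tool_pos: [0.5239, 0.0122, 0.0315]
orientation: [-0.167, -3.136, 0.0]
force: [0.2, 0.4, -0.5]
opening: 0.0551
gripper_force: 20.0
```

{"api": "play_rows", "payload": {
  "targets": [0,0,0,0,0,0,0,0,0,0,0,0,0,0,0,0,0,0,-3,0,0,0,-6,0,0,0,-8,0],
  "grip": 7.8
}}

```text
t: 12.95
tool_pos: [0.5249, 0.0121, 0.1145]
orientation: [0.167, 3.135, -0.0]
force: [0.7, 0.1, 0.0]
opening: 0.0778
gripper_force: 0.0
```

{"api": "play_rows", "payload": {
  "targets": [0,-2.5,-1.5,0,-0.1,-6,-1.5,0,-0.1,-9,-1.5,0,-0.1,-9.95,-1.5,0,-0.1,-9.95,-1.5,0,-0.1,-9.95,-1.5,0]
}}

```text
t: 13.45
tool_pos: [0.5145, -0.0867, 0.1269]
orientation: [-0.17, -3.137, -0.001]
force: [-1.2, 0.7, 0.3]
opening: 0.0779
gripper_force: 0.0
```

```bash
python3 chk.py wr.png
```

```text
13.45 [ 0.5145374 -0.0866808  0.1269216] [-1.22425797  0.67106867  0.32308312] 0.07794934525186442 0.0 [-1.39995676e+00 -4.62888837e+01 -4.73229074e+01 -2.46147411e-01
  3.53106949e-02 -1.82621065e-01] [ 0.08989898 -0.00846276 -0.0130993 ]
L [ 0.18 20.06 10.31]
M [ 0.1   9.96 10.3 ]
R [-0.05 -0.   10.29]
```

View pics/wr.png

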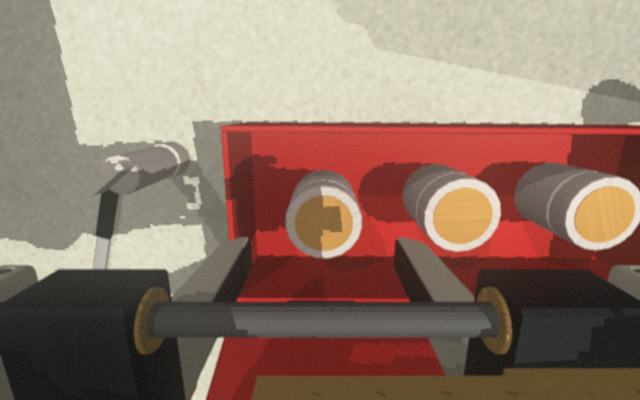

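The right tin is centred at (323,222), all tins are upright, and the tube stands well clear at about (140,170).

{"api": "play_rows", "payload": {
  "targets": [0,0,3,0,0,0,6,0,0,0,8.5,0,0,0,9.5,0,0,0,9.5,0,0,0,9.5,0]
}}

```text
t: 14.0
tool_pos: [0.5147, -0.0859, 0.0323]
orientation: [-0.166, -3.136, -0.001]
force: [0.3, 0.5, 0.4]
opening: 0.078
gripper_force: 0.0
```

{"api": "play_rows", "payload": {
  "targets": [0,0,0,0,0,0,0,0,0,0,0,0,0,0,0,0,0,0,0,0,0,0,0,0],
  "grip": 4.5
}}

```text
t: 14.5
tool_pos: [0.5156, -0.0869, 0.0332]
orientation: [0.168, 3.135, 0.0]
force: [0.5, 2.2, 5.8]
opening: 0.0548
gripper_force: 20.0
```

{"api": "play_rows", "payload": {
  "targets": [0,0,-1,0,0,0,-2,0,0,0,-3,0,0,0,-3,0,0,0,-3,0,0,0,-3,0,0,0,-3,0,0,0,-3,0]
}}

```text
t: 15.17
tool_pos: [0.5142, -0.0867, 0.0615]
orientation: [-0.168, -3.136, -0.0]
force: [-0.1, 0.3, -1.9]
opening: 0.0552
gripper_force: 20.0
```

{"api": "play_rows", "payload": {
  "targets": [0,0,0,0,0,0,0,0,0,0,0,0,0,0,0,0]
}}

```text
t: 15.5
tool_pos: [0.5146, -0.0868, 0.062]
orientation: [-0.167, -3.137, -0.0]
force: [-1.0, 0.4, -1.7]
opening: 0.0554
gripper_force: 20.0
```

The right tin is light at about 1.8 N, so the left one is heaviest. I'll set the right tin down and go back to the left.

{"api": "play_rows", "payload": {
  "targets": [0,0,1,0,0,0,2,0,0,0,2.6,0,0,0,2.9,0,0,0,2.9,0,0,0,2.9,0]
}}

```text
t: 16.0
tool_pos: [0.5143, -0.0866, 0.0325]
orientation: [-0.167, -3.136, -0.001]
force: [0.1, 0.3, -0.8]
opening: 0.0551
gripper_force: 20.0
```

{"api": "play_rows", "payload": {
  "targets": [0,0,0,0,0,0,0,0,0,0,0,0,0,0,0,0,0,0,-3,0,0,0,-6,0,0,0,-9.5,0],
  "grip": 7.8
}}

```text
t: 16.58
tool_pos: [0.5133, -0.0865, 0.1276]
orientation: [-0.167, -3.134, -0.001]
force: [1.4, -0.7, 0.2]
opening: 0.0784
gripper_force: 0.0
```

{"api": "play_rows", "payload": {
  "targets": [0,3,0,0,0,6,0,0,0.1,10,0,0,0.1,14,0,0,0.2,17.5,0,0,0.2,20,0,0,0.2,20.0,0,0,0.2,20.0,0,0]
}}

```text
t: 17.25
tool_pos: [0.5339, 0.1133, 0.1281]
orientation: [-0.163, -3.137, 0.0]
force: [-0.2, -1.2, 0.6]
opening: 0.0781
gripper_force: 0.0
```

```bash
python3 chk.py wl2.png
```

```text
17.25 [0.53387522 0.1133387  0.12808519] [-0.19976085 -1.16885444  0.55224722] 0.07813159349161249 0.0 [ 1.80679969e+00 -4.93869531e+01 -4.74581444e+01  3.43789877e-01
  2.04816484e-02  3.27377915e-01] [-0.02687627 -0.0235106   0.02030843]
L [-0.06 -0.03 10.41]
M [ -0.09 -10.13  10.41]
R [ -0.2  -20.09  10.41]
```

View pics/wl2.png

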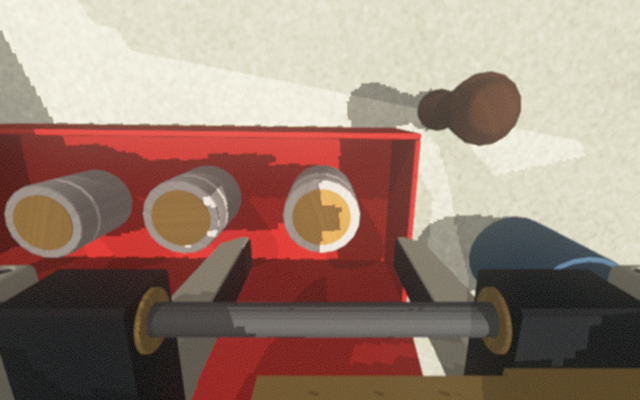

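All the tins are upright and the left one is at (321,216), between the fingers.

{"api": "play_rows", "payload": {
  "targets": [0,0,3,0,0,0,6,0,0,0,8.5,0,0,0,9.6,0,0,0,9.6,0,0,0,9.6,0]
}}

```text
t: 17.8
tool_pos: [0.5339, 0.1112, 0.0323]
orientation: [-0.169, -3.136, 0.001]
force: [0.4, -0.6, 0.4]
opening: 0.0781
gripper_force: 0.0
```

{"api": "play_rows", "payload": {
  "targets": [0,0,0,0,0,0,0,0,0,0,0,0,0,0,0,0,0,0,0,0,0,0,0,0],
  "grip": 4.5,
  "grip_force": 25
}}

```text
t: 18.3
tool_pos: [0.535, 0.1123, 0.0334]
orientation: [0.167, 3.135, 0.0]
force: [-0.3, -0.7, 6.8]
opening: 0.0553
gripper_force: 25.0
```

{"api": "play_rows", "payload": {
  "targets": [0,0,-1,0,0,0,-3,0,0,0,-6,0,0,0,-9,0,0,0,-12,0,0,0,-15,0,0,0,-17,0,0,0,-18,0]
}}

```text
t: 18.97
tool_pos: [0.535, 0.1125, 0.216]
orientation: [0.167, 3.133, 0.001]
force: [1.2, -0.7, -3.3]
opening: 0.0549
gripper_force: 25.0
```

{"api": "play_rows", "payload": {
  "targets": [0,0,0,0,0,0,0,0,0,0,0,0,0,0,0,0,0,0,0,0,0,0,0,0,0,0,0,0,0,0,0,0]
}}

```text
t: 19.63
tool_pos: [0.5339, 0.1122, 0.2118]
orientation: [-0.167, -3.137, 0.0]
force: [-0.2, -0.6, -3.7]
opening: 0.0549
gripper_force: 25.0
```

```bash
python3 chk.py; python3 -c "
from h import *
cam('side','end.png')"
```

```text
19.6333 [0.5338691  0.11221071 0.21178012] [-0.22690452 -0.60752441 -3.66050691] 0.05494672529688087 25.00317721394822 [-1.13956296e-03 -5.02016401e+01 -5.08951557e+01  4.09640241e-03
  9.98118217e-02 -7.70551947e-05] [ 0.03569073 -0.02467796 -0.01791724]
L [-0.05  0.09 18.78]
M [ -0.12 -10.01  18.78]
R [ -0.25 -19.98  18.78]
```

View pics/end.png

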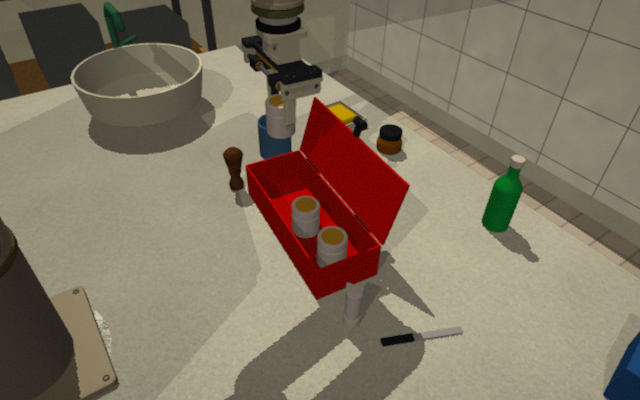

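The left tin is held upright and high at (280,115). The other two stand at (306,215) and (332,245), the lid is open, and the bystanders haven't moved. I'll hand it in.

```bash
python3 -c "
from plant import workorder
print(workorder.close_job())"
```

```text
the job is handed in; nothing more can be done
None
```

I handed the job in with the lid open on its stop and the heaviest tin, the left one, held upright about 18 cm above the counter; it read about 3.9 N against under 2 N for the other two, which stand in the case (the hand-in returned no verdict).

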